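# Roll an idler roller up its sloped rack past the spring pawl

### The arm

A 6-joint arm with a two-finger parallel gripper is mounted at the origin on a cart in front of the work surface, level with it; the furniture and walls round the work are solid. World frame = base frame: x ahead of the robot, y to its left, z up, the work surface at z = 0. Lengths are in mm, angles in rad, forces in N, time in s.
With the tool pointing down it reaches from about 300 to 950 mm from the base axis. Payload 3.1 kg.
Tool frame: the origin (TCP) lies midway between the tips of the shut fingers; the grasp point (between the pads) lies 19 mm behind it; z points along the fingers, y is the direction in which the jaws open and shut (so a half turn about z gives the same grasp; the last joint's range is limited). The gripper opens to 85 mm and grips with 20 to 120 N. Pads are 22 mm wide; open, the fingers measure 114 mm over their backs; the gripper's body (76 mm by 85 mm) begins 54 mm behind the grasp point. The pads swing forward as they close: fully open they stand 13 mm farther back than shut.
Start: joints at [1.269, 0.308, 1.634, -0, 1.2, -0.07], TCP at [143.607, 608.284, 231.272] pointing down, gripper open.
Joint ranges: [-3.06, 3.06], [-0.79, 1.96], [0.05, 2.63], [-1.19, 4.34], [0.05, 2.64], [-2.94, 2.94]. Speed limits (rad/s): [2.79, 2.79, 3.14, 3.14, 3.14, 3.14].

### API

Orientations are given as a 3x3 rotation matrix whose columns are the frame's x, y, z axes.
In Python, from plant import robot gives the robot as it stands.
- The arm moves only by the tool move_arm, never from a script. Its argument "rows" is a list of rows, each a list of 3 entries, a list of its own where there are three numbers: the shift along the tool's x, y, z in m, then the turn about the tool's z in degrees, then the opening, from 0 (shut) to 1 (fully open). A call has 1 to 20 rows; each row shifts and turns the commanded pose from where the row before left it, along the tool's axes as they then stand; what a row does not reach is not made up. A row lasts 1/8 s, in which the tool goes at most 62.5 mm and 10.7 degrees, less where a joint would pass 70% of its speed; a pose out of reach is approached as far as the arm can. A call is refused whole if a number of a shift passes 0.0625 or a number of a turn 10.7, either way. A call with a gripper value outside its range is refused whole. The fingers move at their own pace and stop on an object; "newtons" is the grip in N (left out, the last holds). Time passes only in rows, so rows that do not move let the fingers close. It gives the time, the measured TCP pose, the force and the opening at its end, in the units of the state.
- robot.observe(): the state, without advancing time (a new reading comes with each control period).
- robot.camera(name): name is "side" or "top"; returns the picture (400x640x3 uint8, blue, green, red); there is no depth.
- robot.calibration(name): a dict with "fx", "fy", "cx", "cy" (pixels), "rvec" (rotation vector, rad) and "tvec" (3), from world to camera coordinates, as OpenCV has them. Camera axes: x right, y down, z forward; pixel columns grow to the right and rows downward; lengths in mm; the calibration is good to about 2 mm. A picture is of the moment at which its call begins. calibration takes no time and is no camera call.
- robot.close_job(): hands the job in, once; it reports no verdict.
Trained networks look in the newest picture that a camera, given by its name, has taken for a name from the list of things; names that differ only in an ending like _2 or _b are one class to them, and where a whole thing is asked for, a point or a joint stands for the part that bears it (a point fixed in the world has none). Each returns a list of dicts, best first, with "score" (0 to 1); they miss things now and then, are a little off and sometimes report something else, mostly with a low value. They report only what shows in the picture. A call takes as long as a camera call.
- robot.cut_out(target, camera): "region" (400x640 bool, what is visible of it) and "extent" ([centre column, centre row, width, height] in pixels, round what is visible of it).
The state is a dict: "time": time; "q": joint angles; "dq": joint speeds; "tau": joint torques, N m; "position": TCP position; "eef_rot": TCP orientation; "ft_force": force on the tool from outside, world axes, zero at the start; "moment": the same for the moment, N m; "finger_gap": finger opening in mm.
Only numpy, scipy, OpenCV 4.12 (cv2) and the standard library are available. Lean on these libraries where they do the work, as an engineer would, in place of code of your own. Each camera call takes 0.05 s, during which the arm holds its last target.

### The job

With a fingertip, push the aluminium roller up the sloped blue gutter until it has passed the orange spring pawl and the pawl has sprung up behind it, so that the roller stays at the top by the end stop and cannot roll back; then move the hand clear. Push gently: do not ram the roller against the stop, lean on the rack or pick the roller up, and leave the spanner, the cap screw and the hex nut beside the rack where they are.

Things in the scene. Friction and masses are not known exactly. Their poses are not given: they have to be found in the camera images.
- roller: Loose aluminium idler roller with two black bands, 50 mm in diameter, 66 mm long, 0.2 to 0.45 kg, lying across the gutter. Origin at its centre, 25 mm above the gutter floor; y along the roller. Its centre is at x = -81 mm of the bed at the start (against the low lip), +66 mm leaning back on the raised pawl, +75 mm against the bumper.
- bed: Sloped gutter of the fixed roller rack. Origin: middle of its floor, 35 mm above the work surface. x: along the floor uphill (8 degrees; away from the robot or to its right), y across, z square to the floor. 70 mm wide between blue walls 32 mm high. Low lip at x = -106 to -100 mm, 8 mm high; end stop's bumper at x = +100 mm. Ease off before raising a finger that squeezes the roller on the bumper.
- pawl (a joint): Orange spring tongue, 16 mm wide, in a slot along the middle of the gutter floor, hinged at x = -12 mm of the bed, pointing uphill. 0 = up, 0.45 = flush with the floor. The roller presses it down; a light spring (under 1 N at the tip) raises it once the roller is past x = +66 mm, and then it bars the way back. A finger above it only delays its rise until withdrawn.
- pawl_tip (a point): Uphill end of the pawl; raised, it is at x = +41 mm, 21 mm above the floor in the bed's frame.
- spanner: Bystander: chrome combination spanner 126 mm long, 8 mm thick, loose on the surface beside the rack, 75 mm from the middle of the gutter on its -y side. Origin under its middle.
- screw: Bystander: black socket cap screw, 52 mm long, 16 mm thick, lying loose on the robot's side of the rack. Origin under its middle.
- nut: Bystander: large steel hex nut, 34 mm wide, 14 mm high, lying loose on the robot's side of the rack. Origin at the centre of its underside.
- rack: The whole rack, fixed to the surface: dark base plate 214 x 98 mm, two feet, the gutter and the pawl. Origin under its middle, straight below the bed's origin; x points uphill (level), z up.

How it is judged:
By the outcome, as a careful person would: the job done as asked, in the order asked, and still so for the second after the job is handed in, with the robot touching nothing.
It also fails if it takes over 45 s, if anything falls off the work surface, if the arm or the gripper's body presses on something with over 40 N, if the wrist force passes 120 N, or if a joint passes its speed limit or range.

## Working session

There is one attempt and no reset: what is moved stays moved. The work goes in short steps, Python scripts to look and compute and a tool call to move; the robot and the scene stay as the last step left them, time stands still between calls to the robot, and variables do not carry over. Pictures are saved under pics/ and viewed, and the job is handed in when it is done.

Besides the shell and the picture viewer there is one more tool, called after ">>>" as name([rows], argument=value, ...), one row to a line, values as JSON. move_arm: Moves the arm, as the interface text tells. Its arguments: {"type":"object","properties":{"rows":{"type":"array"},"newtons":{"type":"number"}},"required":["rows"]}

```bash
mkdir -p pics; ls; python3 - <<'E'
from plant import robot
import cv2
for n in ("side","top"):
    im=robot.camera(n); cv2.imwrite(f"pics/{n}0.png",im)
    print(n,robot.calibration(n))
    for t in ("roller","pawl","bed","spanner","screw","nut","rack"):
        for r in robot.cut_out(t,n)[:2]: print(t,round(r["score"],2),[round(float(v),1) for v in r["extent"]])
s=robot.observe();print(s)
E
```

```text
pics
side {'fx': 430.41114213685813, 'fy': 430.41114213685813, 'cx': 319.6097777992367, 'cy': 205.5905534423426, 'rvec': array([ 0.94567934, -2.11275741,  1.36267438]), 'tvec': array([407.9763937 , 215.83753394, 553.80266117])}
roller 0.95 [304.1, 220.6, 34.1, 28.1]
pawl 0.74 [304.1, 207.9, 39.2, 67.9]
pawl 0.55 [337.9, 228.3, 11.6, 26.0]
bed 0.61 [302.3, 206.9, 42.4, 71.9]
bed 0.37 [336.6, 227.3, 14.9, 30.6]
spanner 0.48 [336.4, 228.6, 12.9, 26.8]
screw 0.71 [375.7, 262.8, 18.2, 21.4]
nut 0.8 [345.3, 279.0, 21.6, 14.3]
rack 0.96 [306.2, 210.6, 50.4, 80.3]
rack 0.16 [303.2, 201.6, 9.8, 18.2]
top {'fx': 440.2440558815328, 'fy': 440.2440558815328, 'cx': 317.54214093391755, 'cy': 202.05744568923117, 'rvec': array([ 2.18138192, -2.1971466 ,  0.03866692]), 'tvec': array([ 58.22605372, 523.82199641, 896.18218189])}
roller 0.83 [296.4, 187.8, 36.1, 35.9]
pawl 0.48 [323.5, 149.8, 21.8, 28.7]
bed 0.71 [320.4, 151.6, 98.0, 110.5]
spanner 0.6 [348.1, 185.1, 40.4, 44.6]
screw 0.44 [324.5, 148.6, 21.7, 23.5]
rack 0.87 [319.9, 153.6, 98.0, 110.2]
{'time': 0.8, 'q': array([ 1.26930036e+00,  3.08015008e-01,  1.63375703e+00,  5.79569990e-06,
        1.19968059e+00, -6.96793611e-02]), 'dq': array([ 0.00019435, -0.00062888, -0.00048555,  0.00114154,  0.00116547,
        0.00144633]), 'tau': array([ 1.25166163e-03, -4.15230560e+01, -2.77063107e+01, -3.18133914e-05,
        7.38436283e-04,  7.61610039e-06]), 'position': array([143.61610648, 608.31912761, 231.34552652]), 'eef_rot': array([[-9.73250159e-01,  2.29747962e-01,  3.64211476e-05],
       [ 2.29747965e-01,  9.73250150e-01,  1.35307593e-04],
       [-4.36024371e-06,  1.40055821e-04, -9.99999990e-01]]), 'ft_force': array([ 0.63613002, -0.58417603,  1.36711766]), 'moment': array([0.03335056, 0.03268504, 0.0423414 ]), 'finger_gap': 85.27968987486419}
```

```bash
python3 - <<'E'
import cv2,numpy as np
a=cv2.imread("pics/top0.png")
cv2.imwrite("pics/t1.png",cv2.resize(a[70:270,200:440],None,fx=3,fy=3,interpolation=cv2.INTER_CUBIC))
a=cv2.imread("pics/side0.png")
cv2.imwrite("pics/s1.png",cv2.resize(a[120:320,230:430],None,fx=3,fy=3,interpolation=cv2.INTER_CUBIC))
E
```

```text
(no output)
```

View pics/t1.png

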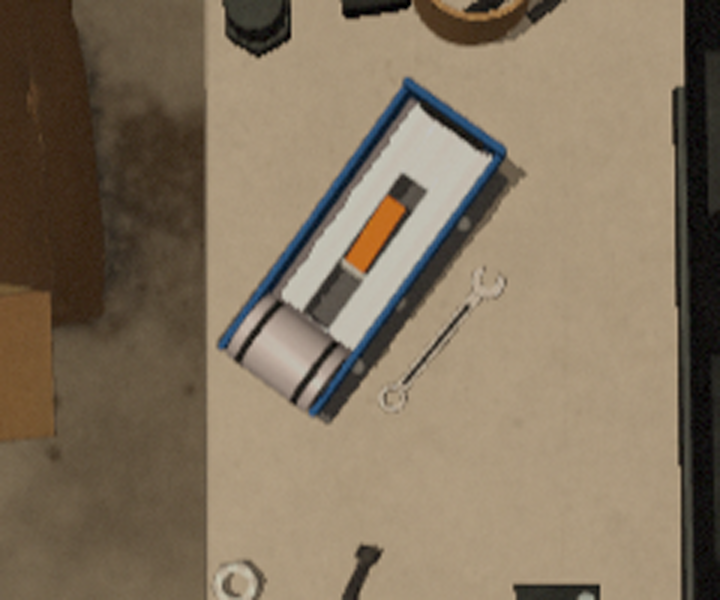

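View pics/s1.png

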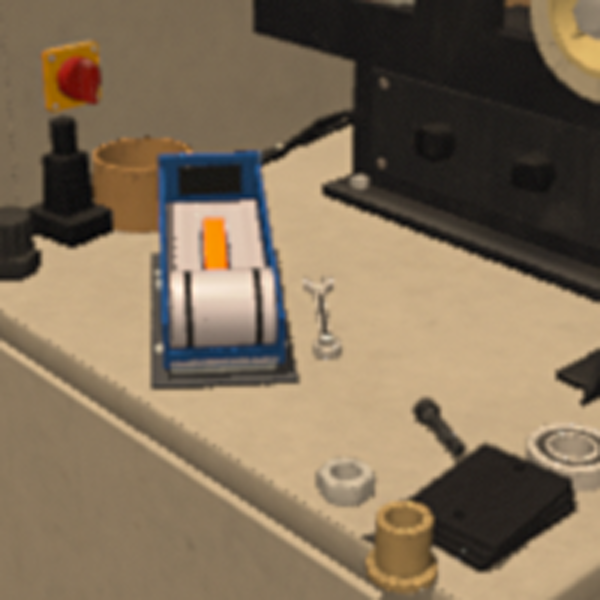

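View pics/side0.png

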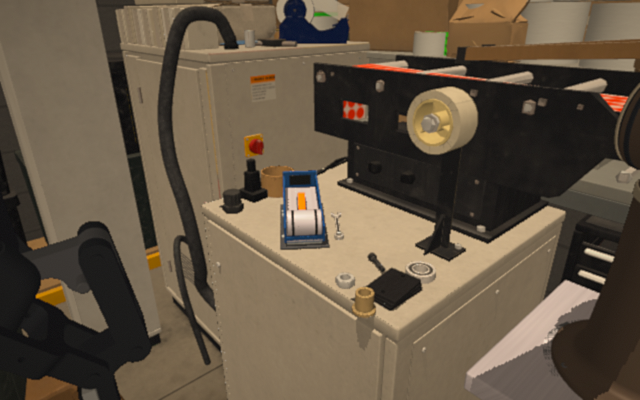

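View pics/top0.png

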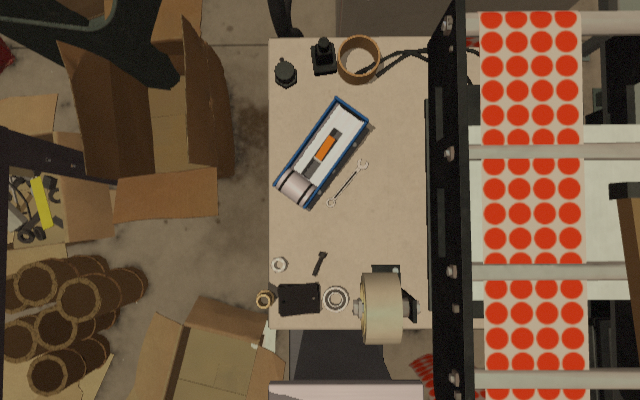

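```bash
cat > h.py <<'E'
import numpy as np,cv2
from plant import robot
from scipy.optimize import least_squares
def proj(n,P):
    c=robot.calibration(n);K=np.array([[c['fx'],0,c['cx']],[0,c['fy'],c['cy']],[0,0,1.]])
    return cv2.projectPoints(np.asarray(P,float).reshape(-1,1,3),c['rvec'],c['tvec'],K,None)[0].reshape(-1,2)
a=np.radians(8)
def Rbed(yaw):
    ux=np.array([np.cos(yaw)*np.cos(a),np.sin(yaw)*np.cos(a),np.sin(a)])
    uy=np.array([-np.sin(yaw),np.cos(yaw),0]); return np.c_[ux,uy,np.cross(ux,uy)]
def bed(p,yaw,pts): return np.array([p[0],p[1],35.])+np.asarray(pts,float)@Rbed(yaw).T
E
python3 - <<'E'
from h import *
for n in("side","top"):
    c=robot.calibration(n);R=cv2.Rodrigues(c['rvec'])[0];print(n,(-R.T@c['tvec']).round(),R.round(2).tolist())
top=np.array([[408,80],[503,150],[220,345],[315,413]])/3+[200,70]
side=np.array([[160,156],[262,153],[164,363],[287,361]])/3+[230,120]
# wall top corners: UL(+y), UR(-y), DL, DR ; side: UL,UR top
def model(v):
    x,y,yaw,t,u,d=v
    w=35+t
    T=proj("top",bed((x,y),yaw,[[u,w,32],[u,-w,32],[-d,w,32],[-d,-w,32]]))
    S=proj("side",bed((x,y),yaw,[[u,w,32],[u,-w,32]]))
    r=proj("top",bed((x,y),yaw,[[-81,0,25]]))
    rs=proj("side",bed((x,y),yaw,[[-81,0,25]]))
    return T,S,r,rs
def f(v):
    T,S,r,rs=model(v)
    return np.r_[(T-top).ravel(),(S-side[:2]).ravel(),(r-[296.4,187.8]).ravel(),(rs-[304.1,220.6]).ravel(),(v[3]-4)/2,(v[4]-107)/4,(v[5]-106)/3]
for y0 in(1,-1,0):
  s=least_squares(f,[600,100,y0,4,107,106],loss="soft_l1");print(s.x.round(3),s.cost)
  print(np.degrees(s.x[2]));print(s.fun.round(1))
E
```

```text
side [-44. 580. 427.] [[-0.66, -0.75, -0.01], [-0.3, 0.28, -0.91], [0.69, -0.6, -0.41]]
top [479.  42. 922.] [[-0.01, -1.0, -0.01], [-1.0, 0.01, -0.05], [0.05, 0.01, -1.0]]
[619.794  45.896  -0.641   3.822 107.401 104.018] 4.340611931153115
-36.703476623480725
[ 0.2 -0.1  1.  -0.   0.1  0.  -0.1  0.5 -0.   2.2 -1.   2.1 -0.  -0.7
  0.2  0.6 -0.1  0.1 -0.7]
[619.794  45.896  -0.641   3.822 107.401 104.018] 4.340611931153151
-36.70347645568945
[ 0.2 -0.1  1.  -0.   0.1  0.  -0.1  0.5 -0.   2.2 -1.   2.1 -0.  -0.7
  0.2  0.6 -0.1  0.1 -0.7]
[619.794  45.896  -0.641   3.822 107.401 104.018] 4.340611931153092
-36.70347654884337
[ 0.2 -0.1  1.  -0.   0.1  0.  -0.1  0.5 -0.   2.2 -1.   2.1 -0.  -0.7
  0.2  0.6 -0.1  0.1 -0.7]
```

```bash
python3 - <<'E'
from h import *
def tri(ps,pt):
    M=[]
    for n in("side","top"):
        c=robot.calibration(n);K=np.array([[c['fx'],0,c['cx']],[0,c['fy'],c['cy']],[0,0,1.]])
        M.append(K@np.c_[cv2.Rodrigues(c['rvec'])[0],c['tvec']])
    X=cv2.triangulatePoints(M[0],M[1],np.array(ps,float).reshape(2,1),np.array(pt,float).reshape(2,1)).ravel();return X[:3]/X[3]
print("wheel",tri((443,120),(381,309)))
p=(619.8,45.9);yaw=-.641
s=robot.observe();T=s['eef_rot']
yw=yaw+np.pi
Rt=np.array([[np.cos(yw),np.sin(yw),0],[np.sin(yw),-np.cos(yw),0],[0,0,-1.]])
for x,z in((-140,120),(-140,26),(-117,26),(34,26),(35,26)):
    w=bed(p,yaw,[[x,0,z]])[0];print(x,z,w.round(1),"shift in start axes",(T.T@(w-s['position'])).round(1),"in turned axes",(Rt.T@(w-s['position'])).round(1))
E
```

```text
wheel [352.46784317 -42.07461824 262.40455336]
-140 120 [495.3 138.8 134.3] shift in start axes [-450.1 -376.2   96.9] in turned axes [-562.6 -166.    97. ]
-140 26 [505.8 131.   41.3] shift in start axes [-462.1 -381.4  190. ] in turned axes [-575.7 -166.   190.1]
-117 26 [524.  117.3  44.5] shift in start axes [-483.  -390.5  186.8] in turned axes [-598.5 -166.   186.9]
34 26 [643.9  27.9  65.5] shift in start axes [-620.2 -450.   165.8] in turned axes [-748.  -166.   165.9]
35 26 [644.7  27.3  65.6] shift in start axes [-621.1 -450.3  165.7] in turned axes [-749.  -166.   165.7]
```

>>> move_arm([
  [[0,0,0],7.8,0],
  [[0,0,0],7.8,0],
  [[0,0,0],7.85,0],
  [[-0.02,-0.006,0.0],0,0],
  [[-0.04,-0.012,0.006],0,0],
  [[-0.04,-0.012,0.007],0,0],
  [[-0.04,-0.012,0.007],0,0],
  [[-0.04,-0.012,0.007],0,0],
  [[-0.04,-0.012,0.007],0,0],
  [[-0.04,-0.012,0.007],0,0],
  [[-0.04,-0.012,0.007],0,0],
  [[-0.04,-0.012,0.007],0,0],
  [[-0.04,-0.012,0.007],0,0],
  [[-0.04,-0.012,0.007],0,0],
  [[-0.04,-0.012,0.007],0,0],
  [[-0.04,-0.012,0.007],0,0],
  [[-0.04,-0.012,0.007],0,0],
  [[-0.022,-0.004,0.007],0,0],
  [[0,0,0],0,0],
  [[0,0,0],0,0],
], newtons=20)

```text
time: 3.3
position: [494.0, 138.9, 134.3]
eef_rot: [[-0.802, 0.598, -0.001], [0.598, 0.802, 0.0], [0.001, -0.0, -1.0]]
ft_force: [0.3, -0.4, -0.3]
finger_gap: 0.0
```

```bash
python3 - <<'E'
from h import *
for n in("side","top"):
    a=robot.camera(n);c=(230,120) if n=="side" else (200,70)
    cv2.imwrite(f"pics/{n}2.png",cv2.resize(a[c[1]:c[1]+200,c[0]:c[0]+240],None,fx=3,fy=3,interpolation=cv2.INTER_CUBIC))
s=robot.observe();p=(619.8,45.9);yaw=-.641
print(s['time'],s['position'],s['eef_rot'].round(3).tolist(),s['finger_gap'],s['ft_force'],s['q'])
for x,z in((-140,120),(-140,26),(-117,26),(34,26)):
    w=bed(p,yaw,[[x,0,z]])[0];print(x,z,(s['eef_rot'].T@(w-s['position'])).round(1))
E
```

```text
3.4 [494.06757394 139.51278306 134.50754158] [[-0.802, 0.597, -0.0], [0.597, 0.802, 0.0], [0.0, 0.0, -1.0]] -0.04024205124797581 [ 0.38526691  0.62898454 -0.33741159] [ 1.90301516e-01  2.14370081e-01  1.97094158e+00  1.49854500e-04
  9.56383848e-01 -7.40919512e-01]
-140 120 [-1.4  0.2  0.2]
-140 26 [-14.5   0.1  93.2]
-117 26 [-37.3   0.1  90. ]
34 26 [-1.868e+02 -1.000e-01  6.900e+01]
```

View pics/side2.png

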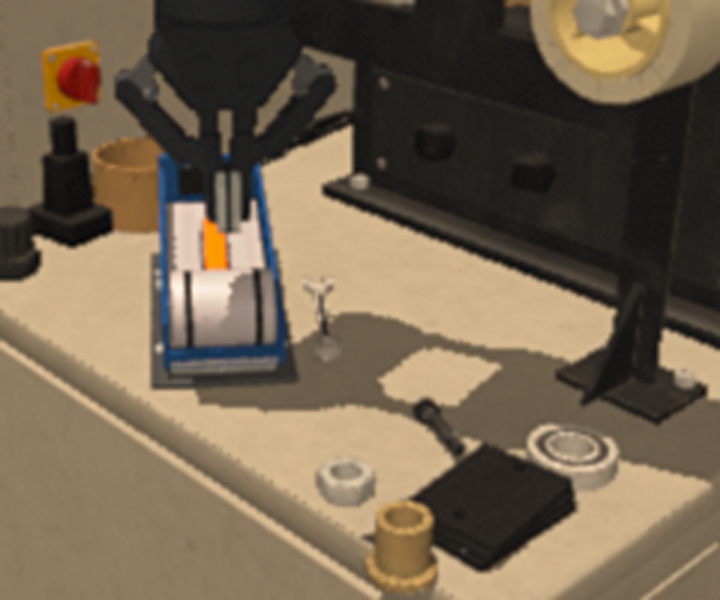

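View pics/top2.png

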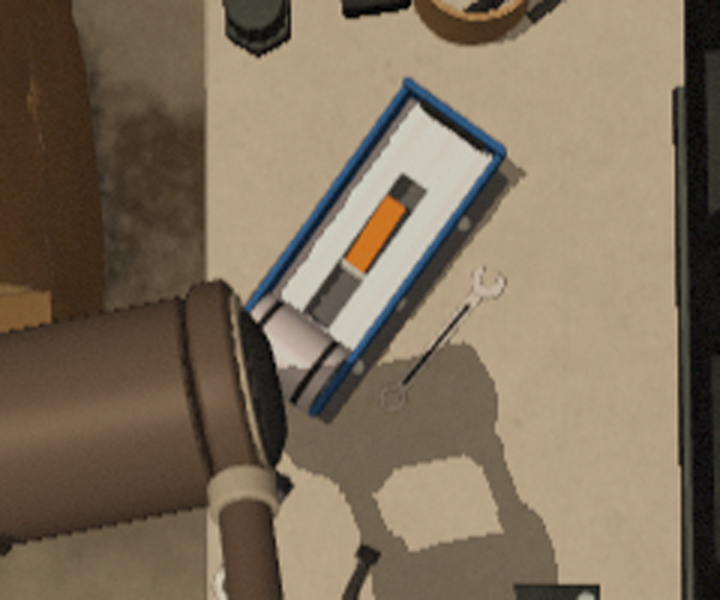

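>>> move_arm([
  [[0,0,0.01],0,0],
  [[-0.003,0,0.02],0,0],
  [[-0.003,0,0.02],0,0],
  [[-0.003,0,0.02],0,0],
  [[-0.003,0,0.015],0,0],
  [[0,0,0.008],0,0],
  [[0,0,0],0,0],
])

```text
time: 4.28
position: [503.8, 132.0, 40.7]
eef_rot: [[-0.802, 0.598, -0.001], [0.598, 0.802, -0.0], [0.001, -0.001, -1.0]]
ft_force: [0.5, 0.3, -0.1]
finger_gap: -0.2
```

```bash
cat > look.py <<'E'
from h import *
import sys
k=sys.argv[1]
s=robot.observe();p=(619.8,45.9);yaw=-.641
for n in sys.argv[2:]:
    a=robot.camera(n);c=(250,150) if n=="side" else (240,80)
    b=cv2.resize(a[c[1]:c[1]+120,c[0]:c[0]+130],None,fx=5,fy=5,interpolation=cv2.INTER_CUBIC)
    q=proj(n,s['position'])[0];cv2.circle(b,tuple(int(v) for v in (q-c)*5),4,(0,255,0),-1)
    cv2.imwrite(f"pics/{n}{k}.png",b)
s=robot.observe()
bb=Rbed(yaw).T@(s['position']-[p[0],p[1],35])
print(s['time'],"bed TCP",bb.round(1),s['ft_force'].round(2))
for x,z in((-117,26),(34,26)):
    w=bed(p,yaw,[[x,0,z]])[0];print(x,z,(s['eef_rot'].T@(w-s['position'])).round(1))
E
python3 look.py 3 side
```

```text
4.325 bed TCP [-141.8    0.    26.3] [-0.55 -0.66 -0.23]
-117 26 [-24.6  -0.   -3.2]
34 26 [-1.741e+02 -1.000e-01 -2.420e+01]
```

View pics/side3.png

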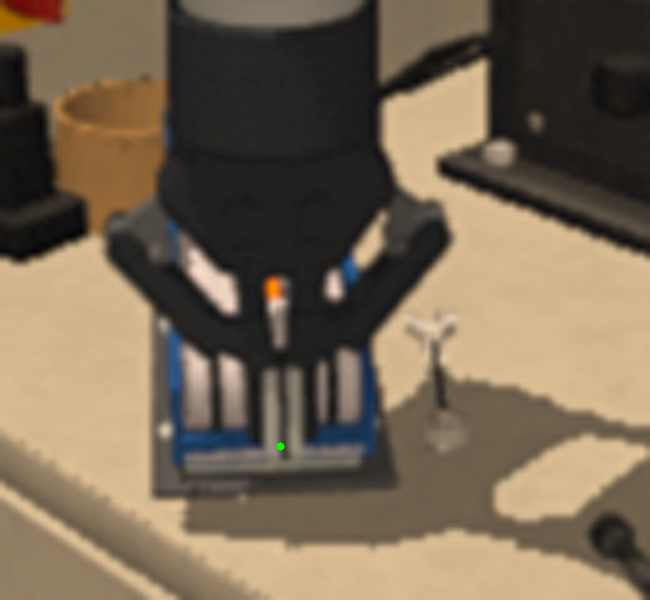

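>>> move_arm([
  [[-0.006,0,-0.0008],0,0],
  [[-0.006,0,-0.0008],0,0],
  [[-0.006,0,-0.0008],0,0],
  [[-0.003,0,-0.0004],0,0],
  [[-0.003,0,-0.0004],0,0],
  [[-0.003,0,-0.0004],0,0],
  [[-0.004,0,-0.0006],0,0],
  [[-0.005,0,-0.0007],0,0],
  [[-0.005,0,-0.0007],0,0],
  [[-0.005,0,-0.0007],0,0],
  [[-0.005,0,-0.0007],0,0],
  [[-0.005,0,-0.0007],0,0],
  [[-0.005,0,-0.0007],0,0],
  [[-0.004,0,-0.0006],0,0],
  [[0,0,0],0,0],
])

```text
time: 6.2
position: [557.5, 92.6, 50.4]
eef_rot: [[-0.801, 0.598, 0.002], [0.598, 0.801, -0.001], [-0.002, 0.001, -1.0]]
ft_force: [0.9, -1.0, -0.2]
finger_gap: -0.2
```

```bash
python3 look.py 4 side top
```

```text
6.3 bed TCP [-75.4   0.   26. ] [ 0.09  0.55 -0.49]
-117 26 [41.2 -0.   5.7]
34 26 [-108.4   -0.   -15.1]
```

View pics/side4.png

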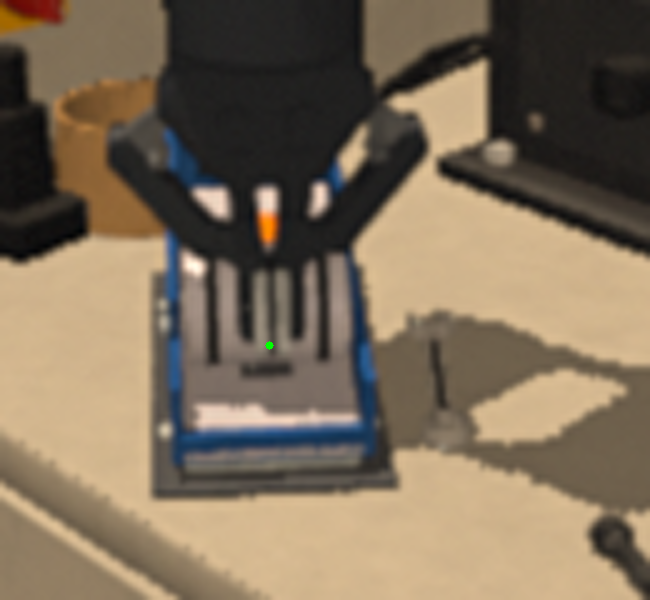

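View pics/top4.png

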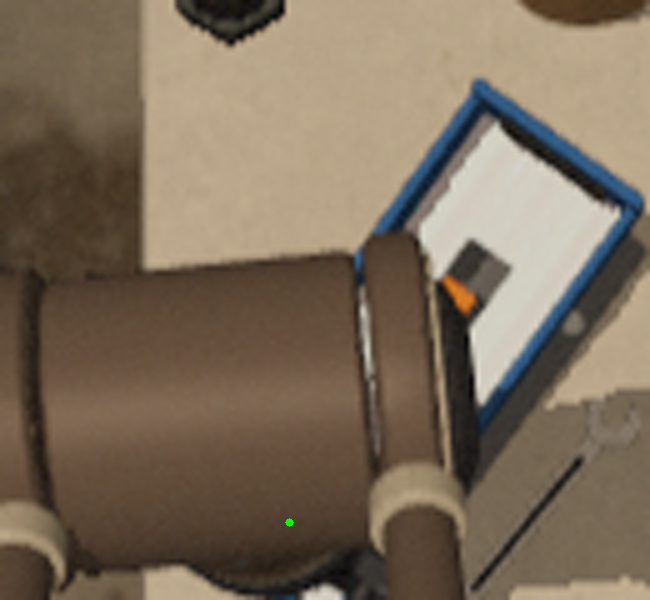

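>>> move_arm([
  [[-0.003,0,-0.0004],0,0],
  [[-0.005,0,-0.0007],0,0],
  [[-0.005,0,-0.0007],0,0],
  [[-0.005,0,-0.0007],0,0],
  [[-0.005,0,-0.0007],0,0],
  [[-0.005,0,-0.0007],0,0],
  [[-0.005,0,-0.0007],0,0],
  [[-0.005,0,-0.0007],0,0],
  [[-0.005,0,-0.0007],0,0],
  [[-0.005,0,-0.0007],0,0],
  [[-0.005,0,-0.0007],0,0],
  [[-0.005,0,-0.0007],0,0],
  [[-0.005,0,-0.0007],0,0],
  [[-0.005,0,-0.0007],0,0],
  [[-0.005,0,-0.0007],0,0],
  [[-0.005,0,-0.0007],0,0],
  [[-0.005,0,-0.0007],0,0],
  [[-0.004,0,-0.0006],0,0],
  [[-0.003,0,-0.0004],0,0],
  [[0,0,0],0,0],
])

```text
time: 8.8
position: [629.5, 38.7, 63.0]
eef_rot: [[-0.801, 0.598, 0.002], [0.598, 0.801, -0.001], [-0.002, 0.001, -1.0]]
ft_force: [-0.1, -0.4, -0.1]
finger_gap: -0.0
```

```bash
python3 look.py 5 side top
```

```text
8.9 bed TCP [15.3 -0.1 25.9] [0.14 0.43 0.31]
-117 26 [1.31e+02 1.00e-01 1.82e+01]
34 26 [-18.5   0.1  -2.7]
```

View pics/side5.png

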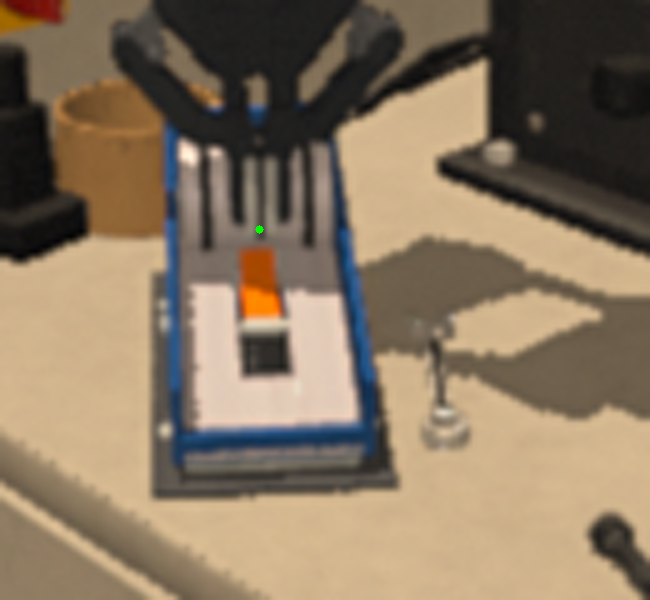

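View pics/top5.png

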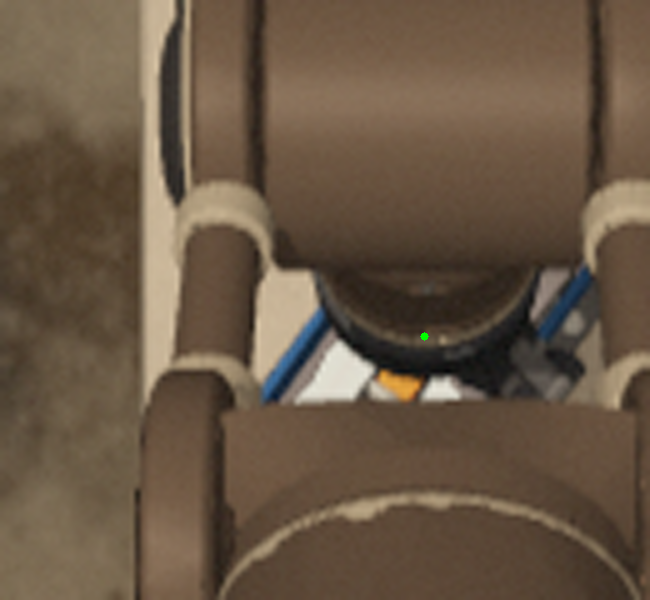

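>>> move_arm([
  [[-0.002,0,-0.0003],0,0],
  [[-0.002,0,-0.0003],0,0],
  [[-0.002,0,-0.0003],0,0],
  [[-0.002,0,-0.0003],0,0],
  [[-0.002,0,-0.0003],0,0],
  [[-0.002,0,-0.0003],0,0],
  [[-0.0015,0,-0.0002],0,0],
  [[-0.001,0,-0.0001],0,0],
  [[-0.001,0,-0.0001],0,0],
  [[-0.001,0,-0.0001],0,0],
  [[0,0,0],0,0],
])

```text
time: 10.28
position: [640.7, 30.2, 65.3]
eef_rot: [[-0.801, 0.598, -0.003], [0.598, 0.801, 0.001], [0.003, -0.001, -1.0]]
ft_force: [-4.4, 2.9, 3.5]
finger_gap: 0.1
```

```bash
python3 look.py 6 side top
```

```text
10.375 bed TCP [30.1 -0.1 26.3] [-3.97  3.3   4.09]
-117 26 [1.456e+02 1.000e-01 2.120e+01]
34 26 [-3.9  0.1 -0.2]
```

View pics/side6.png

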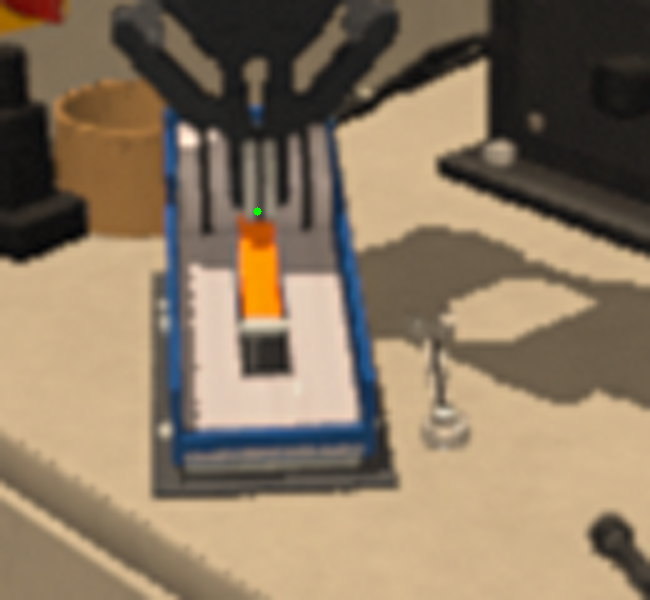

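```bash
python3 - <<'E'
from h import *
p=(619.8,45.9);yaw=-.641
th=np.linspace(0,2*np.pi,721)
for x in(-81,50,60,66,70,75):
    for y in(22,-22):
        q=proj("side",bed(p,yaw,np.c_[x+25*np.cos(th),0*th+y,25+25*np.sin(th)]));i=q[:,1].argmax();print(x,y,q[i].round(1),q[:,1].min().round(1))
print("measured start (291,235.3) (317.3,235); pic5",(250+206/5,150+248/5),(250+309/5,150+244/5)," now",(250+206/5,150+231/5),(250+307/5,150+228/5))
for n in("pawl up",):
    for z in(0,21): print(z,proj("side",bed(p,yaw,[[41,8,z],[41,-8,z],[-12,8,0],[-12,-8,0]])).round(1).tolist())
a=cv2.imread("pics/side6.png");cv2.imwrite("pics/side6b.png",cv2.resize(a[80:400,140:400],None,fx=2,fy=1.8))
a=cv2.imread("pics/top6.png")
E
```

```text
-81 22 [293.7 234.3] 209.1
-81 -22 [315.8 233.3] 208.1
50 22 [291.7 199.9] 177.6
50 -22 [311.3 199.2] 176.9
60 22 [291.6 197.6] 175.5
60 -22 [311.  196.9] 174.8
66 22 [291.5 196.3] 174.2
66 -22 [310.9 195.5] 173.5
70 22 [291.5 195.4] 173.4
70 -22 [310.7 194.6] 172.7
75 22 [291.4 194.3] 172.4
75 -22 [310.6 193.5] 171.7
measured start (291,235.3) (317.3,235); pic5 (291.2, 199.6) (311.8, 198.8)  now (291.2, 196.2) (311.4, 195.6)
0 [[298.0, 200.1], [305.0, 199.9], [299.0, 213.0], [306.4, 212.6]]
21 [[297.7, 192.1], [304.9, 191.8], [299.0, 213.0], [306.4, 212.6]]
```

View pics/side6b.png

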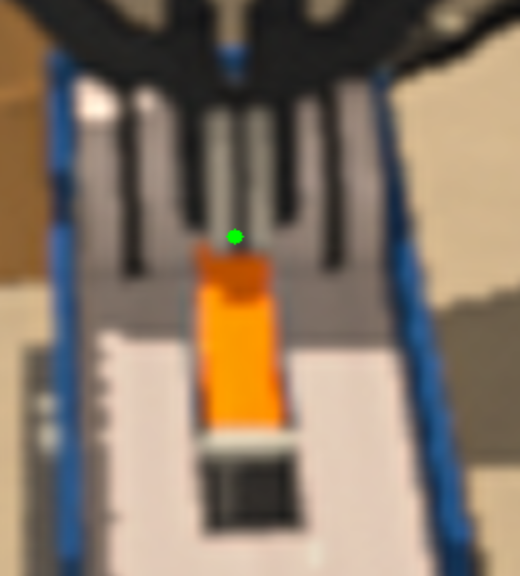

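View pics/top6.png

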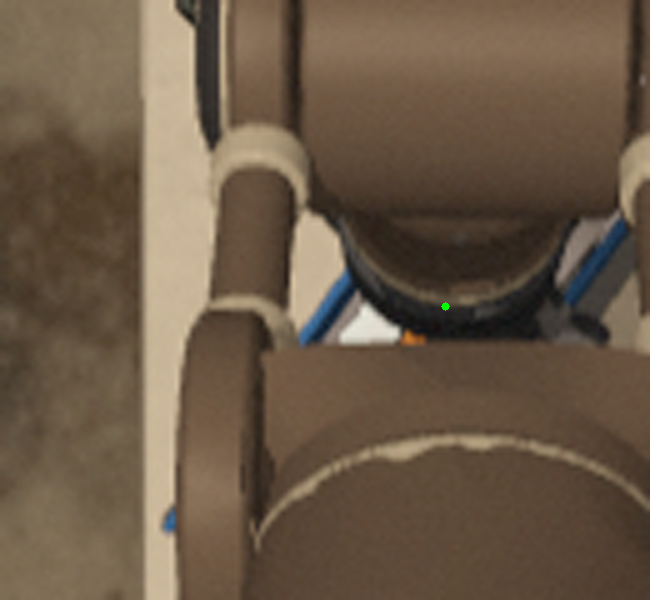

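>>> move_arm([
  [[0.001,0,0.0],0,0],
  [[0.001,0,0.0],0,0],
  [[0.001,0,0],0,0],
  [[0,0,0],0,0],
])

```text
time: 10.88
position: [639.8, 30.9, 65.1]
eef_rot: [[-0.801, 0.598, 0.001], [0.598, 0.801, -0.0], [-0.001, 0.0, -1.0]]
ft_force: [-0.1, -0.0, -0.5]
finger_gap: -0.1
```

```bash
python3 look.py 7 side
python3 - <<'E'
import cv2
a=cv2.imread("pics/side7.png");cv2.imwrite("pics/side7b.png",cv2.resize(a[80:400,140:400],None,fx=2,fy=1.8))
E
```

```text
10.925 bed TCP [28.9 -0.1 26.3] [-0.34  0.42 -0.18]
-117 26 [1.445e+02 1.000e-01 2.050e+01]
34 26 [-5.   0.1 -0.4]
```

View pics/side7b.png

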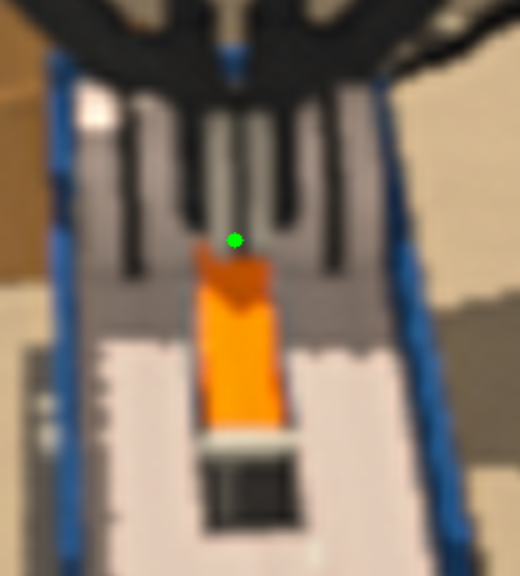

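>>> move_arm([
  [[0.002,0,0.0],0,0],
  [[0.002,0,0.0],0,0],
  [[0.002,0,0],0,0],
  [[0.002,0,0],0,0],
  [[0,0,0],0,0],
  [[0,0,0],0,0],
])

```text
time: 11.68
position: [633.0, 36.0, 65.2]
eef_rot: [[-0.801, 0.598, 0.0], [0.598, 0.801, -0.0], [-0.0, 0.0, -1.0]]
ft_force: [0.6, -0.3, -0.0]
finger_gap: 0.1
```

```bash
python3 look.py 8 side
python3 - <<'E'
import cv2
a=cv2.imread("pics/side8.png");cv2.imwrite("pics/side8b.png",cv2.resize(a[80:400,140:400],None,fx=2,fy=1.8))
E
```

```text
11.725 bed TCP [20.7 -0.  27.6] [0.57 0.33 0.36]
-117 26 [136.1   0.   20.8]
34 26 [-13.4   0.   -0.2]
```

View pics/side8b.png

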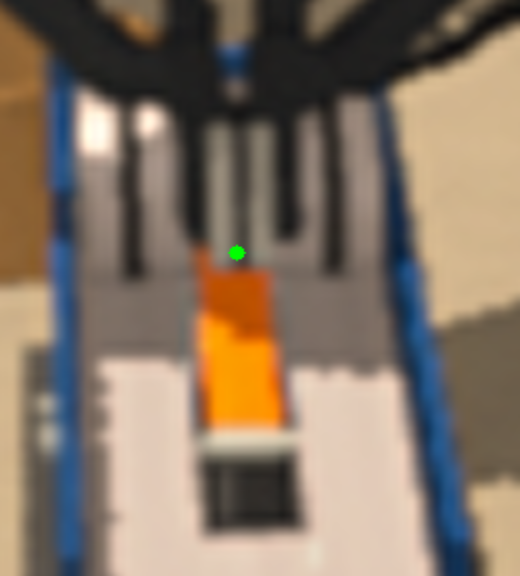

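>>> move_arm([
  [[0.002,0,-0.004],0,0],
  [[0,0,-0.012],0,0],
  [[0,0,-0.02],0,0],
  [[0,0,-0.03],0,0],
  [[0.02,0,-0.04],0,0],
  [[0.04,0,-0.03],0,0],
  [[0.05,0,0],0,0],
  [[0.05,0,0],0,0],
  [[0.05,0,0],0,0],
  [[0.05,0,0],0,0],
  [[0.05,0,0],0,0],
  [[0.04,0,0],0,0],
  [[0.02,0,0],0,0],
  [[0,0,0],0,0],
  [[0,0,0],0,0],
])

```text
time: 13.6
position: [335.8, 258.5, 202.3]
eef_rot: [[-0.802, 0.598, 0.002], [0.598, 0.802, 0.001], [-0.001, 0.002, -1.0]]
ft_force: [-0.7, 0.1, 0.4]
finger_gap: 0.2
```

```bash
python3 look.py 9 side top
python3 - <<'E'
from h import *
for n in("side","top"):
    for t in("roller","nut","screw","spanner","pawl"):
        for r in robot.cut_out(t,n)[:1]: print(n,t,round(r["score"],2),[round(float(v),1) for v in r["extent"]])
p=(619.8,45.9);yaw=-.641
for x in(60,66,75):print(x,proj("top",bed(p,yaw,[[x,0,25]]))[0],proj("side",bed(p,yaw,[[x,0,25]]))[0])
E
```

```text
13.7 bed TCP [-3.279e+02  3.000e-01  2.145e+02] [0.34 1.   0.49]
-117 26 [-2.349e+02 -2.000e-01  1.574e+02]
34 26 [-384.5   -0.   136.5]
side roller 0.8 [294.8, 187.8, 13.4, 18.7]
side nut 0.8 [344.3, 281.8, 21.4, 14.6]
side spanner 0.63 [299.5, 203.2, 7.2, 28.6]
top roller 0.84 [340.9, 125.2, 41.0, 38.2]
top screw 0.65 [317.2, 264.3, 14.1, 25.0]
top spanner 0.79 [348.9, 184.1, 36.1, 43.6]
top pawl 0.78 [322.4, 149.4, 17.9, 27.1]
60 [338.11064993 128.83817759] [300.90332749 186.20484494]
66 [339.920382   126.31545384] [300.77949892 184.90515528]
75 [342.64009212 122.52424219] [300.59613867 182.98062828]
```

View pics/side9.png

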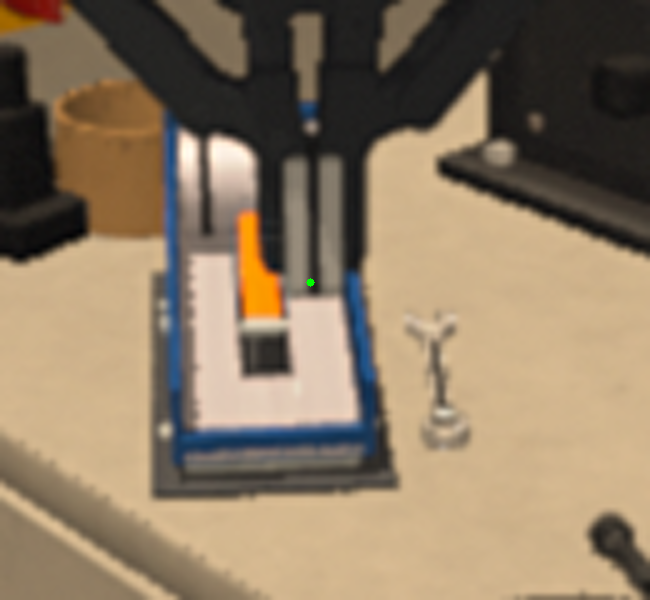

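View pics/top9.png

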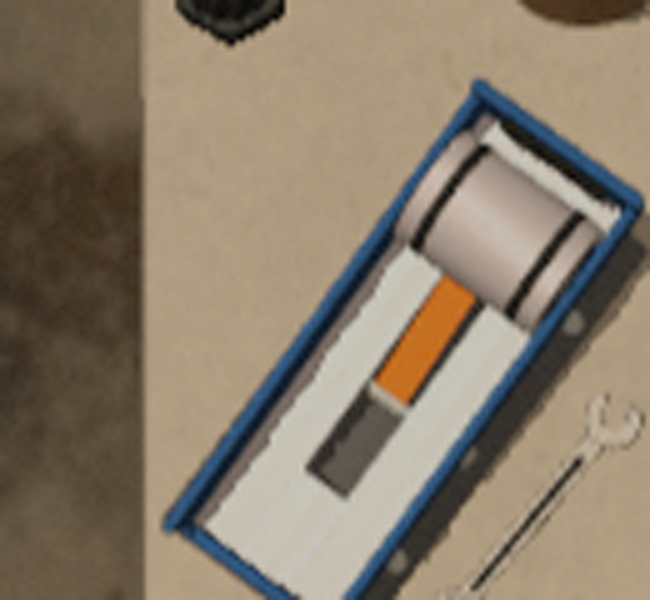

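```bash
python3 - <<'E'
from h import *
a=robot.camera("side");b=cv2.imread("pics/side0.png")
c=np.hstack([b[150:310,280:420],a[150:310,280:420]])
cv2.imwrite("pics/cmp.png",cv2.resize(c,None,fx=2.8,fy=2.8))
E
```

```text
(no output)
```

View pics/cmp.png

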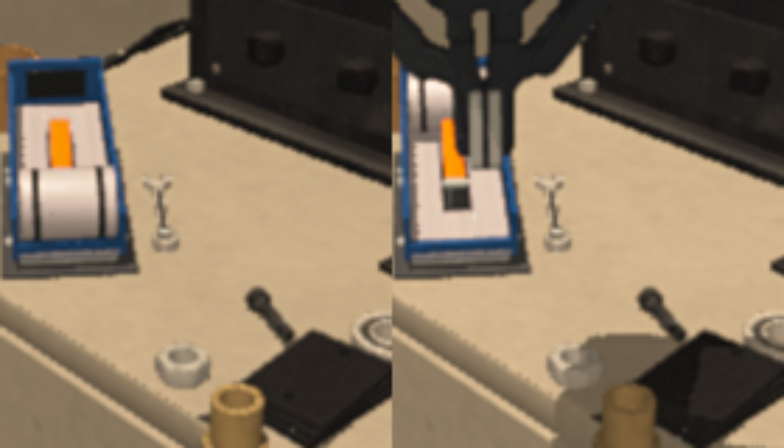

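The spanner, screw and nut are all where they were at the start. The nut only has the hand's shadow over it. In the top view the roller sits against the raised pawl.

```bash
python3 - <<'E'
from plant import robot
print(robot.close_job(), robot.observe()['time'])
E
```

```text
the job is handed in; nothing more can be done
the job is handed in; nothing more can be done
```

The roller is at the top of the gutter, past the pawl. The pawl has sprung up behind it, and the hand is well clear. I pushed it up with the shut fingertips at about 40 mm/s, slowing near the top. I eased the finger back before raising it and handed the job in at about 14 s.

**Contact at the top:** the roller seems to have met the bumper lightly at the end of the push. I read about 5 N along the gutter and 4 N upward, and both fell to zero as I eased off. My camera estimate put the roller at about +66 to +70 mm at that moment, not the +75 mm of bumper contact. I put the gap down to calibration error and did not resolve it.

**Last checks:**
- **Roller and pawl:** the last top picture shows the raised pawl right behind the roller, whose centre is at about +67 to +69 mm of the bed. The roller stayed put when the finger backed off.
- **Bystanders:** the spanner, screw and nut look unmoved in the before-and-after pictures. The network put the nut 1–3 pixels off in the side view. In the picture the nut itself has not moved, and the hand's shadow falls on it.
- **Missed detections:** in the last side view the hand hid part of the roller, and the network mistook something else for the spanner and missed the screw and pawl. For these I relied on the top view and the pictures themselves.

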